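# Make up the machine-wash and hand-wash kits

## Robot

A 6-joint arm with a two-finger parallel gripper is mounted at the origin on the work surface. World frame = base frame: x ahead of the robot, y to its left, z up, the work surface at z = 0. Lengths are in m, angles in rad, forces in N, time in s.
With the tool pointing down it reaches from about 0.375 to 0.9 m from the base axis. Payload 3.1 kg.
Tool frame: the origin (TCP) lies midway between the tips of the shut fingers; the grasp point (between the pads) lies 19 mm behind it (manip.grip_depth is the distance from the TCP to the grasp point, in m); z points along the fingers, y is the line along which they close (so a half turn about z gives the same grasp; the last joint's range is limited). The gripper opens to 85 mm and grips with 20 to 120 N. Pads are 22 mm wide; open, the fingers measure 114 mm over their backs; the gripper's body (76 mm by 85 mm) begins 54 mm behind the grasp point. The pads swing forward as they close: fully open they stand 13 mm farther back than shut.
Start: joints at [1.016, 0.527, 1.433, -0, 1.181, -0.178], TCP at [0.229, 0.581, 0.231] pointing down, gripper open.
Joint ranges: [-3.08, 3.08], [-0.75, 2.2], [0.22, 2.44], [-1.43, 4.57], [0, 2.65], [-2.85, 2.85]. Speed limits (rad/s): [2.79, 2.79, 3.14, 3.14, 3.14, 3.14].

## Interface

Orientations are given as a unit quaternion [x, y, z, w].
In Python, from station import telemetry, snapshot, manip gives the robot as it stands. The module is installed in compiled form; this text tells all that it offers.
- The arm moves only by the shell command python3 -m crank 'ROWS' [OPENING] [FORCE]. ROWS is text: rows parted by semicolons, each of 6 numbers parted by spaces: the shift along the tool's x, y, z as a fraction of full scale, then the turn, a rotation vector about the tool's x, y, z as a fraction of full scale. A call has exactly 5 rows; each row shifts and turns the commanded pose from where the row before left it, along the tool's axes as they then stand; what a row does not reach is not made up. Full scale, the value 1, is 4 cm for a shift and 90 degrees for a turn. A row lasts 1/10 s, in which the tool goes at most 50 mm and 8.59 degrees, less where a joint would pass 70% of its speed; a pose out of reach is approached as far as the arm can. A call with a number of a shift or a turn outside -1 to 1 is refused whole. A call with a gripper value outside its range is refused whole. OPENING is the opening, from -1 (shut) to 1 (fully open), set as the call begins (- or left out, the last holds). The fingers move at their own pace and stop on an object; FORCE is the grip in N (left out, the last holds). Time passes only in rows, so rows that do not move let the fingers close, or fill a call up. It gives the time, the measured TCP pose, the force, the opening and the grip force at its end, in the units of the state.
- telemetry.sense(): the state, without advancing time (a new reading comes with each control period).
- snapshot(name): name is "side" or "top"; returns a dict with "image" (480x640x3 uint8, red, green, blue), "depth" (480x640 float32, m along the optical axis (not along the pixel's ray), 0 where there is no reading), "camera_matrix" (3x3 intrinsics, pixels), "rvec" (rotation vector, rad) and "tvec" (3), from world to camera coordinates, as OpenCV has them. Camera axes: x right, y down, z forward; pixel columns grow to the right and rows downward; lengths in m; the calibration is good to about 2 mm. A picture is of the moment at which its call begins.
- manip.sign_off(): hands the job in; it is judged then, once.
The state is a dict: "t": time; "q": joint angles; "qd": joint speeds; "tau": joint torques, N m; "tcp_pos": TCP position; "tool_rot": TCP orientation; "force": force on the tool from outside, world axes, zero at the start; "ft_torque": the same for the moment, N m; "finger_gap": opening from 0.0 (shut) to 1.0 (fully open); "gripper_force": force on a finger pad.
Only numpy, scipy, OpenCV 4.12 (cv2) and the standard library are available. Lean on these libraries where they do the work, as an engineer would, in place of code of your own. Each camera call takes 0.05 s, during which the arm holds its last target. There are 200 camera calls.

## Task

Make up two wash kits on the laundry worktop. In the grey caddy stand the pale-blue detergent bottle and the blue dosing cup upright, one in each compartment; in the white basin stand the tub of stain paste and the scrubbing brush (bristles down) on the floor and lean the mint-green washboard, foot on the basin floor, its flat back resting squarely on the rim of one of the walls. Set things down rather than dropping them, let go of everything, and leave the green cup and the white bottle where they stand.

Things in the scene. Friction and masses are not known exactly. Their poses are not given: they have to be found in the camera images.
- caddy: Dark-grey open plastic caddy, fixed: outside 140 (x) by 240 (y) by 85 mm high, walls and floor 5 mm. A partition at its y = 0, no higher than the rim, makes two compartments 130 by 112 mm, centred at x = 0, y = +59 and -59 mm. A thin white bail handle lies folded outside, below the rim: to x = -82 mm at the robot side, y = +-128 mm at the ends. Origin: centre of underside, z up.
- basin: White rectangular hand-wash basin, empty, fixed: inside 190 (x) by 250 mm (y), upright walls and floor 5 mm thick, rim 90 mm above the worktop. Inner faces of the long walls at x = +95 and -95 mm. An outward lip makes it 220 by 280 mm (306 mm over the end grips). Origin: centre of underside, z up.
- bottle_blue: Small pale-blue detergent bottle with dark-blue round screw cap, upright, 160 mm tall, 0.25 to 0.46 kg. Body 84 (its x) by 50 mm (its y), side handle at +x. The cap is centred on the origin axis: 38 mm diameter, from 126 to 160 mm up, the place to grip it. Origin: centre of the underside, z up.
- cup_blue: Dark-blue plastic dosing cup, mouth up, 60 mm tall, outer diameter 42 mm at the foot, stepping out at half height to 54 mm and widening to 57 mm at the rim (about 56 mm where fingers meet it 45 mm up), 3 mm wall, 30 g. Origin: centre of the underside, z up.
- tub: Round amber-yellow tub of stain paste with a white screw lid (amber dot on top), 60 mm tall, body 50 mm diameter, lid 54 mm diameter from 46 to 60 mm up; 0.10 to 0.21 kg. Origin: centre of the underside, z up.
- brush: Round violet plastic palm scrubbing brush standing on its cream bristles (rigid), 72 mm tall, 66 mm diameter at the base. The round violet knob on top, from 36 to 72 mm up and at most 38 mm in diameter 56 mm up, is the grip; 70 g. Origin: centre of the underside (bristle tips), z up.
- washboard: Mint-green ribbed plastic washboard: flat slab 10 mm thick (its x), 80 wide (y), 180 long (z), 0.12 kg; both faces alike. Starts upright in the rack's middle slot, foot 8 mm above the worktop; grip it across its thickness near the top edge and draw it straight up. Origin: middle of the lower edge (foot); z runs along the board to the top edge.
- rack: Steel wire rack that holds the washboard, fixed: base 80 (its x) by 110 (its y) by 8 mm, four upright wire loops across its x make three slots, wires up to 60 mm above the worktop, 68 mm long in y. The middle slot at x = 0 is 14 mm wide. Origin: centre of the underside, z up.
- cup_green: Green dosing cup, otherwise the same as the blue one; not wanted in these kits. Origin: centre of the underside, z up.
- bottle_white: White softener bottle with pink cap, same shape and size as the pale-blue one; not wanted in these kits. Origin: centre of the underside, z up.
There are look-alikes about, which are no part of the job. What is meant by the washboard is not red, and is the smaller of those in its own colour.

How it is judged:
By the outcome, as a careful person would: the job done as asked, in the order asked, and still so for the second after the job is handed in, with the robot touching nothing.
It also fails if it takes over 128 s, if anything falls off the work surface, if the arm or the gripper's body presses on something with over 40 N, if the wrist force passes 120 N, or if a joint passes its speed limit or range.

## Working session

There is one attempt and no reset: what is moved stays moved. The work goes in short steps, Python scripts to look and compute and a shell command to move; the robot and the scene stay as the last step left them, time stands still between calls to the robot, and variables do not carry over. Pictures are saved under pics/ and viewed, at most 14 in all, crops included, and the job is handed in when it is done.

```bash
mkdir -p pics
cat > h.py <<'E'
import numpy as np, cv2
from station import telemetry, snapshot, manip
from scipy.spatial.transform import Rotation as R
def snap(n,save=None):
    s=snapshot(n)
    if save: cv2.imwrite('pics/'+save,s['image'][:,:,::-1]); np.savez('pics/'+save[:-4],**s)
    return s
def cloud(s):
    K=s['camera_matrix'];d=s['depth'];v,u=np.mgrid[:480,:640]
    c=np.stack([(u-K[0,2])/K[0,0]*d,(v-K[1,2])/K[1,1]*d,d],-1)
    Rm=cv2.Rodrigues(np.array(s['rvec'],float))[0]
    return (c-np.array(s['tvec']).ravel())@Rm
def ray(s,u,v,z):
    K=s['camera_matrix'];Rm=cv2.Rodrigues(np.array(s['rvec'],float))[0];t=np.array(s['tvec']).ravel()
    o=-Rm.T@t; r=Rm.T@np.linalg.solve(K,[u,v,1.]); return o+r*(z-o[2])/r[2]
E
python3 - <<'E'
from h import *
for n in('top','side'):
    s=snap(n,n+'1.png'); Rm=cv2.Rodrigues(np.array(s['rvec'],float))[0]
    print(n,-Rm.T@np.array(s['tvec']).ravel(),s['camera_matrix'].tolist(),Rm.round(2).tolist())
print(telemetry.sense())
E
```

```text
top [ 0.43562928 -0.01954857  1.14380332] [[564.4761861623157, 0.0, 327.50790685122945], [0.0, 564.4761861623157, 234.6557248632202], [0.0, 0.0, 1.0]] [[-0.02, -1.0, -0.02], [-0.99, 0.02, -0.17], [0.17, 0.02, -0.99]]
side [ 0.15426748 -0.52973803  0.68168427] [[472.9367637852802, 0.0, 319.9142929876933], [0.0, 472.9367637852802, 231.53253725107407], [0.0, 0.0, 1.0]] [[0.73, -0.68, -0.02], [-0.47, -0.48, -0.74], [0.49, 0.55, -0.67]]
{'t': 0.1, 'q': array([ 1.01646955e+00,  5.28395800e-01,  1.43378987e+00,  2.31457902e-05,
        1.18141901e+00, -1.78499067e-01]), 'qd': array([ 0.00025935, -0.00029373, -0.00225884, -0.00044812,  0.00120393,
        0.00040553]), 'tau': array([ 4.43740028e-04, -4.43307281e+01, -1.78587180e+01, -1.78890809e-04,
        3.88214088e-03, -3.89545403e-05]), 'tcp_pos': array([0.22901651, 0.58082375, 0.23041261]), 'tool_rot': array([ 1.86814114e-01,  9.82394765e-01, -9.35395215e-04, -3.70413715e-04]), 'force': array([-0.20996007, -0.23376743, -1.12975238]), 'ft_torque': array([ 0.00196506, -0.04114014, -0.03794097]), 'gripper_force': 0.0, 'finger_gap': 1.0016156961166274}
```

View pics/top1.png

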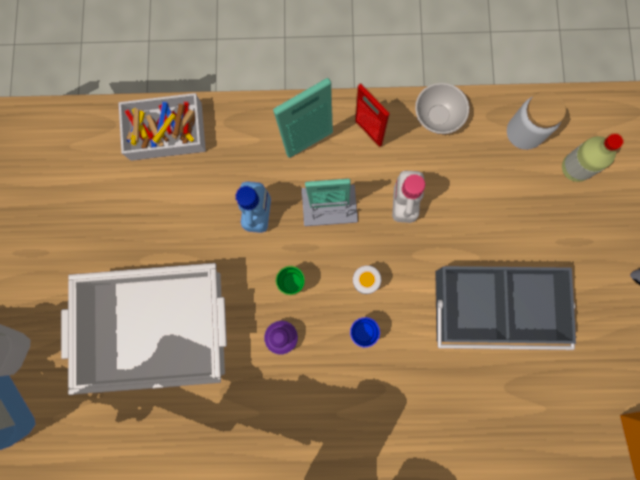

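View pics/side1.png

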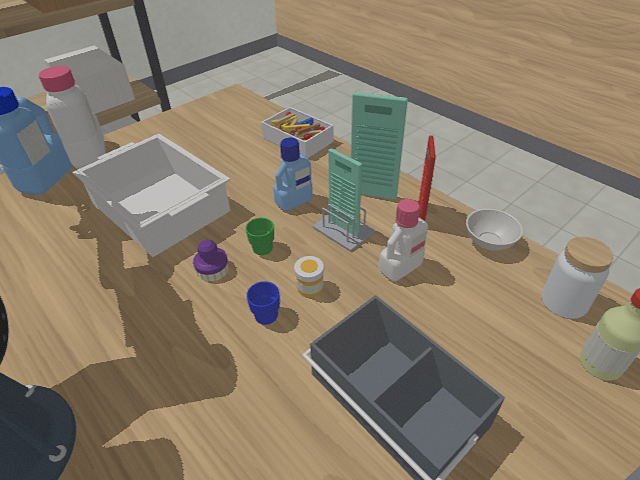

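The top view shows the basin at left (rim corners about 70,275 / 217,266 / 222,382 / 72,392), the caddy at right (438–575, 265–348), the pale-blue bottle cap at (248,196), the blue cup at (365,332), the tub at (367,279), the brush at (281,337), and the small washboard in its rack at (329,200). The large green board at (305,118) and the red one are decoys.

```bash
cat > m.py <<'E'
from h import *
S={n:np.load(f'pics/{n}1.npz') for n in('top','side')}
C={n:cloud(S[n]) for n in S}
H={n:cv2.cvtColor(S[n]['image'],cv2.COLOR_RGB2HSV) for n in S}
def m(n,box,lo,hi,zlo,zhi):
    u0,v0,u1,v1=box; k=np.zeros((480,640),bool);k[v0:v1,u0:u1]=1
    k&=cv2.inRange(H[n],np.array(lo),np.array(hi))>0
    z=C[n][...,2]; return k&(z>zlo)&(z<zhi)
def rep(name,n,box,lo,hi,zlo,zhi):
    k=m(n,box,lo,hi,zlo,zhi);P=C[n][k]
    if len(P)<5: print(name,n,'few');return
    pts=np.argwhere(k)[:,::-1].astype(np.float32); (cu,cv_),r=cv2.minEnclosingCircle(pts)
    (a,b),wh,ang=cv2.minAreaRect(P[:,:2].astype(np.float32))
    print(name,n,len(P),'ray',ray(S[n],cu,cv_,np.median(P[:,2])).round(4),'zmed/max',P[:,2].mean().round(4),P[:,2].max().round(4),'mar',np.round([a,b,*wh,ang],4),'mean',P.mean(0).round(4))
A=(0,60,40),(180,255,255)
rep('capblue','top',(232,180,265,215),*A,.152,.175); rep('bodyblue','top',(232,175,275,235),*A,.02,.12)
rep('capwhite','top',(395,170,430,200),*A,.152,.175)
rep('cupblue','top',(345,312,385,352),*A,.05,.07)
rep('cupgreen','top',(270,262,310,298),*A,.05,.07)
rep('tub','top',(348,262,386,296),(0,0,0),(180,255,255),.052,.07)
rep('brush','top',(260,315,302,358),(0,0,0),(180,255,255),.06,.08)
rep('brushbase','top',(260,315,302,358),(0,0,0),(180,255,255),.02,.08)
rep('board','top',(300,172,358,226),(70,60,60),(95,255,255),.17,.2)
rep('board','top',(300,172,358,226),(70,60,60),(95,255,255),.06,.2)
rep('board','side',(325,140,365,245),(70,60,60),(95,255,255),.17,.2)
rep('board','side',(325,140,365,245),(70,60,60),(95,255,255),.07,.2)
rep('basinrim','top',(55,255,235,400),(0,0,0),(180,255,255),.083,.1)
rep('caddyrim','top',(430,255,590,356),(0,0,0),(180,255,255),.079,.1)
rep('rackbase','top',(295,172,362,232),(0,0,0),(180,60,255),.003,.015)
for n,b in(('side',(265,130,320,215)),):
  rep('capblue',n,(275,135,305,165),*A,.12,.175)
rep('cupblue','side',(240,275,290,330),*A,.052,.07);rep('tub','side',(290,250,330,300),(0,0,0),(180,255,255),.052,.07)
rep('brush','side',(190,235,232,285),(0,0,0),(180,255,255),.06,.08)
z=C['top'][...,2]; print('table z',np.median(z[400:470,200:300]),np.median(z[290:330,310:350]), 'side', np.median(C['side'][330:360,180:230,2]))
E
python3 m.py
```

```text
capblue top 345 ray [0.6753 0.1425 0.1591] zmed/max 0.1589 0.1639 mar [ 0.6762  0.1431  0.0384  0.0361 13.6713] mean [0.6754 0.1427 0.1589]
bodyblue top 840 ray [0.6751 0.1397 0.0737] zmed/max 0.0769 0.1172 mar [6.74400e-01 1.42500e-01 4.78000e-02 8.04000e-02 8.25932e+01] mean [0.6646 0.1358 0.0769]
capwhite top 355 ray [ 0.6896 -0.1594  0.159 ] zmed/max 0.159 0.1644 mar [ 6.90400e-01 -1.59600e-01  3.69000e-02  3.75000e-02  4.24818e+01] mean [ 0.69   -0.1594  0.159 ]
cupblue top 171 ray [ 0.4302 -0.0677  0.0591] zmed/max 0.0585 0.0651 mar [ 4.31200e-01 -6.82000e-02  5.51000e-02  5.42000e-02  8.83113e+01] mean [ 0.4301 -0.0693  0.0585]
cupgreen top 162 ray [0.5318 0.0733 0.0588] zmed/max 0.0582 0.0655 mar [5.31400e-01 7.26000e-02 5.47000e-02 5.45000e-02 8.99193e+01] mean [0.5326 0.0744 0.0582]
tub top 612 ray [ 0.5301 -0.0745  0.0598] zmed/max 0.0598 0.0654 mar [ 5.29900e-01 -7.48000e-02  5.21000e-02  5.19000e-02  8.81483e+01] mean [ 0.5301 -0.0745  0.0598]
brush top 283 ray [0.4235 0.0936 0.0687] zmed/max 0.0684 0.0769 mar [4.23600e-01 9.34000e-02 3.41000e-02 3.34000e-02 8.92337e+01]
[... 1219 characters left out ...]
0076]
capblue side 416 ray [0.668  0.1316 0.1506] zmed/max 0.1481 0.1647 mar [ 0.675   0.1411  0.0378  0.0372 28.9707] mean [0.6705 0.1355 0.1481]
cupblue side 328 ray [ 0.4294 -0.0706  0.0591] zmed/max 0.0583 0.0634 mar [ 4.31200e-01 -6.85000e-02  5.80000e-02  5.32000e-02  5.32513e+01] mean [ 0.4309 -0.0687  0.0583]
tub side 594 ray [ 0.5278 -0.0782  0.0615] zmed/max 0.0608 0.0653 mar [ 0.5304 -0.0754  0.0526  0.0527 47.4421] mean [ 0.5279 -0.0779  0.0608]
brush side 246 ray [0.419  0.0847 0.0698] zmed/max 0.0688 0.0757 mar [4.22600e-01 9.16000e-02 3.11000e-02 3.49000e-02 8.28516e+01] mean [0.4208 0.0883 0.0688]
table z -0.0004710488334358675 -0.0005254022430036188 side 0.001266017038182971
```

```bash
R="-0.8 -0.78 -0.035 0 0 0"; python3 -m crank '0 0 0 0 0 -0.08;0 0 0 0 0 -0.08;0 0 0 0 0 -0.08;0 0 0 0 0 0;0 0 0 0 0 0' 1 60
python3 -m crank '-0.4 -0.4 0 0 0 0;-0.8 -0.8 -0.1 0 0 0;-0.8 -0.8 -0.1 0 0 0;-0.8 -0.8 -0.1 0 0 0;-0.8 -0.8 -0.1 0 0 0'
```

```text
t: 0.6
tcp_pos: [0.2292, 0.5811, 0.2309]
tool_rot: [0.001, 1.0, -0.0, -0.0]
force: [0.2, -0.5, -0.5]
finger_gap: 0.997
gripper_force: 0.0
t: 1.1
tcp_pos: [0.3744, 0.4363, 0.2474]
tool_rot: [0.0, 1.0, 0.0, 0.0]
force: [1.3, 0.0, -0.5]
finger_gap: 1.0
gripper_force: 0.0
```

```bash
python3 -m crank '-0.8 -0.78 0 0 0 0;-0.8 -0.78 0 0 0 0;-0.8 -0.78 0 0 0 0;-0.8 -0.78 0 0 0 0;-0.8 -0.78 0 0 0 0'
python3 -m crank '-0.8 -0.78 0 0 0 0;-0.8 -0.78 0 0 0 0;-0.8 -0.78 0 0 0 0;-0.8 -0.78 0 0 0 0;-0.33 -0.32 0 0 0 0'
python3 -m crank '0 0 0.5 0 0 0;0 0 0.5 0 0 0;0 0 0.5 0 0 0;0 0 0.5 0 0 0;0 0 0 0 0 0'
```

```text
t: 1.6
tcp_pos: [0.5347, 0.2803, 0.2473]
tool_rot: [0.001, 1.0, 0.0, -0.0]
force: [0.8, 0.8, 0.2]
finger_gap: 0.998
gripper_force: 0.0
t: 2.1
tcp_pos: [0.678, 0.1406, 0.2469]
tool_rot: [0.002, 1.0, -0.001, 0.001]
force: [-0.3, -0.7, -0.1]
finger_gap: 0.998
gripper_force: 0.0
t: 2.6
tcp_pos: [0.6721, 0.1446, 0.1637]
tool_rot: [-0.0, 1.0, -0.0, -0.004]
force: [0.2, -0.3, 0.2]
finger_gap: 1.001
gripper_force: 0.0
```

```bash
python3 -m crank '-0.09 -0.04 0.3 0 0 0;0 0 0.3 0 0 0;0 0 0.3 0 0 0;0 0 0.07 0 0 0;0 0 0 0 0 0'
python3 -m crank '0 0 0 0 0 0;0 0 0 0 0 0;0 0 0 0 0 0;0 0 0 0 0 0;0 0 0 0 0 0' -1 60
python3 -m crank '0 0 0 0 0 0;0 0 0 0 0 0;0 0 0 0 0 0;0 0 0 0 0 0;0 0 0 0 0 0'
```

```text
t: 3.1
tcp_pos: [0.6781, 0.1427, 0.1277]
tool_rot: [-0.001, 1.0, -0.0, -0.001]
force: [0.5, 0.5, 0.3]
finger_gap: 0.999
gripper_force: 0.0
t: 3.6
tcp_pos: [0.6793, 0.1429, 0.1294]
tool_rot: [-0.001, 1.0, 0.0, 0.001]
force: [0.4, 1.1, 2.2]
finger_gap: 0.433
gripper_force: 60.6
t: 4.1
tcp_pos: [0.6794, 0.1429, 0.1294]
tool_rot: [-0.001, 1.0, 0.0, 0.001]
force: [-0.8, 1.1, 5.6]
finger_gap: 0.425
gripper_force: 60.6
```

```bash
python3 -m crank '0 0 -0.2 0 0 0;0 0 -0.5 0 0 0;0 0 -0.6 0 0 0;0 0 -0.6 0 0 0;0 0 -0.6 0 0 0'
python3 -m crank '0.2 0 -0.6 0 0 0;0.5 0 -0.1 0 0 0;0.6 0 0 0 0 0;0.6 -0.1 0 0 0 0;0.6 -0.3 0 0 0 0'
python3 -m crank '0.5 -0.5 0 0 0 0;0.4 -0.6 0 0 0 0;0.3 -0.7 0 0 0 0;0.3 -0.7 0 0 0 0;0.3 -0.7 0 0 0 0'
python3 -m crank '0.2 -0.7 0 0 0 0;0.2 -0.7 0 0 0 0;0.2 -0.7 0 0 0 0;0.2 -0.7 0 0 0 0;0 -0.7 0 0 0 0'
```

```text
t: 4.6
tcp_pos: [0.677, 0.1424, 0.2274]
tool_rot: [-0.001, 1.0, -0.0, -0.003]
force: [0.6, -0.1, -4.4]
finger_gap: 0.432
gripper_force: 60.5
t: 5.1
tcp_pos: [0.576, 0.127, 0.255]
tool_rot: [-0.001, 1.0, -0.0, -0.002]
force: [-0.3, 0.1, -3.6]
finger_gap: 0.423
gripper_force: 60.5
t: 5.6
tcp_pos: [0.5047, -0.0023, 0.2554]
tool_rot: [-0.001, 1.0, 0.0, -0.002]
force: [0.8, -0.9, -3.8]
finger_gap: 0.43
gripper_force: 60.6
t: 6.1
tcp_pos: [0.4721, -0.1416, 0.2553]
tool_rot: [-0.0, 1.0, 0.001, -0.003]
force: [0.7, 0.2, -3.6]
finger_gap: 0.432
gripper_force: 60.6
```

```bash
python3 -m crank '-0.1 -0.7 0 0 0 0;-0.05 -0.7 0 0 0 0;0 -0.7 0 0 0 0;0 -0.7 0 0 0 0;0 -0.7 0 0 0 0'
python3 -m crank '0 -0.7 0 0 0 0;0 -0.7 0 0 0 0;0 -0.7 0 0 0 0;0 -0.5 0 0 0 0;0 -0.2 0 0 0 0'
python3 -m crank '0 0 0.4 0 0 0;0 0 0.5 0 0 0;0 0 0.5 0 0 0;0 0 0 0 0 0;0 0 0 0 0 0'
python3 - <<'E'
from h import *
snap('side','s2.png')
E
```

```text
t: 6.6
tcp_pos: [0.4797, -0.2818, 0.2552]
tool_rot: [-0.001, 1.0, 0.001, -0.002]
force: [-0.3, 0.4, -4.2]
finger_gap: 0.43
gripper_force: 60.6
t: 7.1
tcp_pos: [0.4801, -0.395, 0.255]
tool_rot: [0.0, 1.0, 0.001, -0.001]
force: [1.0, 0.6, -3.7]
finger_gap: 0.426
gripper_force: 60.7
t: 7.6
tcp_pos: [0.4809, -0.3924, 0.2]
tool_rot: [-0.001, 1.0, 0.001, -0.001]
force: [0.4, -0.9, -3.3]
finger_gap: 0.429
gripper_force: 61.0
```

View pics/s2.png

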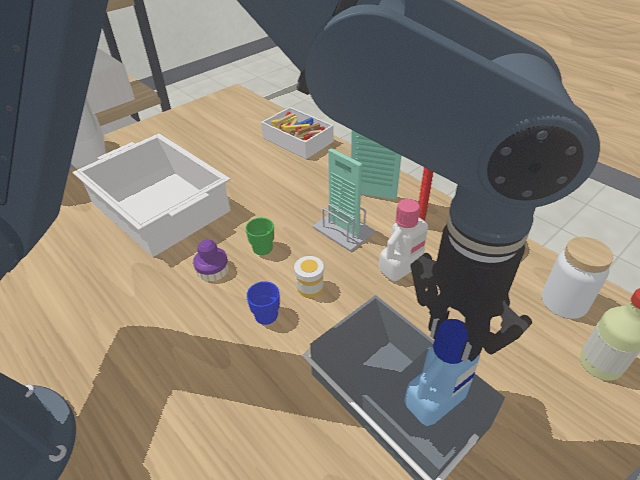

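The pale-blue bottle (about 445,370) hangs upright over the far compartment; everything else is undisturbed.

```bash
python3 -m crank '0 0 0.4 0 0 0;0 0 0.4 0 0 0;0 0 0.4 0 0 0;0 0 0.2 0 0 0;0 0 0 0 0 0'
python3 -m crank '0 0 0.1 0 0 0;0 0 0.05 0 0 0;0 0 0.05 0 0 0;0 0 0 0 0 0;0 0 0 0 0 0'
```

```text
t: 8.15
tcp_pos: [0.4811, -0.3932, 0.1443]
tool_rot: [-0.001, 1.0, 0.0, -0.0]
force: [0.3, -0.3, -4.1]
finger_gap: 0.43
gripper_force: 61.1
t: 8.65
tcp_pos: [0.4814, -0.3936, 0.1367]
tool_rot: [-0.001, 1.0, -0.0, 0.0]
force: [-0.0, -0.7, -3.8]
finger_gap: 0.428
gripper_force: 61.1
```

```bash
python3 -m crank '0 0 0.03 0 0 0;0 0 0.02 0 0 0;0 0 0 0 0 0;0 0 0 0 0 0;0 0 0 0 0 0'
python3 -m crank '0 0 0.02 0 0 0;0 0 0.02 0 0 0;0 0 0 0 0 0;0 0 0 0 0 0;0 0 0 0 0 0'
```

```text
t: 9.15
tcp_pos: [0.4813, -0.3935, 0.1345]
tool_rot: [-0.001, 1.0, 0.0, -0.0]
force: [-0.6, 0.8, -4.2]
finger_gap: 0.428
gripper_force: 61.4
t: 9.65
tcp_pos: [0.4813, -0.3935, 0.1344]
tool_rot: [-0.001, 1.0, -0.0, 0.0]
force: [-1.4, 1.0, 5.5]
finger_gap: 0.427
gripper_force: 62.1
```

```bash
python3 -m crank '0 0 0 0 0 0;0 0 0 0 0 0;0 0 0 0 0 0;0 0 0 0 0 0;0 0 0 0 0 0' 0.6
python3 -m crank '0 0 -0.3 0 0 0;0 0 -0.6 0 0 0;0 0 -0.8 0 0 0;0 0 -0.8 0 0 0;0 0 -0.6 0 0 0'
python3 -c "
from h import *
print(telemetry.sense()['q']); snap('side','s3.png')"
```

```text
t: 10.15
tcp_pos: [0.4814, -0.3936, 0.1328]
tool_rot: [-0.001, 1.0, -0.0, 0.0]
force: [0.3, -0.6, 0.0]
finger_gap: 0.797
gripper_force: 0.0
t: 10.65
tcp_pos: [0.4818, -0.3941, 0.2601]
tool_rot: [-0.001, 1.0, -0.001, 0.001]
force: [0.7, -0.2, -0.2]
finger_gap: 0.796
gripper_force: 0.0
[-8.64800924e-01  4.92920674e-01  1.40943482e+00  1.78398849e-05
  1.23579836e+00 -2.43685271e+00]
```

View pics/s3.png

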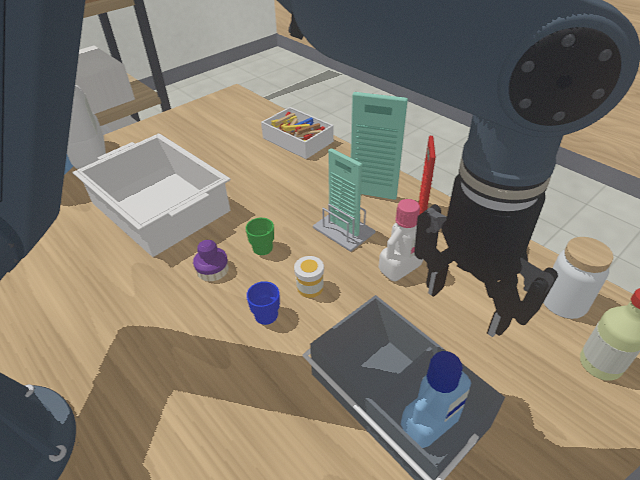

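```bash
python3 -m crank '0 0 0 0 0 0.095;0 0 0 0 0 0.095;0 0 0 0 0 0.095;0 0 0 0 0 0.095;0 0 0 0 0 0.095' 0.8
python3 -m crank '0 0 0 0 0 0.095;0 0 0 0 0 0.095;0 0 0 0 0 0.095;0 0 0 0 0 0.095;0 0 0 0 0 0.095'
python3 -m crank '0 0 0 0 0 0.05;0.7 -0.1 0 0 0 0;0.7 -0.1 0 0 0 0;0.7 -0.1 0 0 0 0;0.7 -0.1 0 0 0 0'
python3 -m crank '0.7 -0.1 0 0 0 0;0.7 -0.1 0 0 0 0;0.7 -0.1 0 0 0 0;0.7 -0.1 0 0 0 0;0.7 -0.1 0 0 0 0'
python3 -m crank '0.7 -0.1 0 0 0 0;0.7 -0.1 0.4 0 0 0;0.44 -0.1 0.8 0 0 0;0 0 0.8 0 0 0;0 0 0 0 0 0'
```

```text
t: 11.2
tcp_pos: [0.4813, -0.3935, 0.2574]
tool_rot: [0.367, 0.93, -0.0, 0.0]
force: [0.1, -0.3, 0.2]
finger_gap: 0.899
gripper_force: 0.0
t: 11.7
tcp_pos: [0.4813, -0.3935, 0.2574]
tool_rot: [0.681, 0.733, -0.0, 0.0]
force: [0.6, 0.7, -0.0]
finger_gap: 0.903
gripper_force: 0.0
t: 12.2
tcp_pos: [0.4649, -0.2805, 0.2573]
tool_rot: [0.707, 0.707, 0.0, 0.0]
force: [1.3, -0.7, 0.2]
finger_gap: 0.902
gripper_force: 0.0
t: 12.7
tcp_pos: [0.4448, -0.1405, 0.2575]
tool_rot: [0.707, 0.707, 0.0, 0.0]
force: [0.0, -0.4, -0.1]
finger_gap: 0.897
gripper_force: 0.0
t: 13.2
tcp_pos: [0.4304, -0.0664, 0.1747]
tool_rot: [0.706, 0.708, -0.001, -0.003]
force: [-0.3, 0.3, 0.8]
finger_gap: 0.9
gripper_force: 0.0
```

```bash
python3 -m crank '-0.05 0 0.5 0 0 0;0 0 0.7 0 0 0;0 0 0.7 0 0 0;0 0 0.7 0 0 0;0 0 0.5 0 0 0'
python3 -m crank '0 0 0.4 0 0 0;0 0 0.3 0 0 0;0 0 0 0 0 0;0 0 0 0 0 0;0 0 0 0 0 0'
python3 -m crank '0 0 0 0 0 0;0 0 0 0 0 0;0 0 0 0 0 0;0 0 0 0 0 0;0 0 0 0 0 0' -1 25
python3 -m crank '0 0 0 0 0 0;0 0 0 0 0 0;0 0 0 0 0 0;0 0 0 0 0 0;0 0 0 0 0 0'
```

```text
t: 13.7
tcp_pos: [0.4344, -0.0711, 0.0529]
tool_rot: [0.707, 0.707, 0.0, 0.001]
force: [0.1, -0.0, 0.1]
finger_gap: 0.902
gripper_force: 0.0
t: 14.2
tcp_pos: [0.434, -0.0706, 0.026]
tool_rot: [0.707, 0.707, 0.0, 0.001]
force: [-0.1, 0.3, 0.6]
finger_gap: 0.901
gripper_force: 0.0
t: 14.7
tcp_pos: [0.4333, -0.0701, 0.0259]
tool_rot: [0.707, 0.708, 0.0, 0.001]
force: [-0.9, 0.3, 6.9]
finger_gap: 0.635
gripper_force: 24.9
t: 15.2
tcp_pos: [0.4333, -0.0701, 0.0259]
tool_rot: [0.707, 0.708, 0.0, 0.001]
force: [-1.6, 0.6, 7.7]
finger_gap: 0.641
gripper_force: 24.9
```

```bash
python3 -m crank '0 0 -0.3 0 0 0;0 0 -0.7 0 0 0;0 0 -0.8 0 0 0;0 0 -0.8 0 0 0;0 0 -0.7 0 0 0'
python3 -m crank '-0.4 0.1 0 0 0 0;-0.6 0.1 0 0 0 0;-0.7 0.1 0 0 0 0;-0.7 0.1 0 0 0 0;-0.7 0.1 0 0 0 0'
python3 -m crank '-0.6 0.2 0 0 0 0;-0.6 0.2 0 0 0 0;-0.5 0.14 0 0 0 0;-0.37 0.1 0 0 0 0;0 0 0 0 0 0'
python3 -m crank '0 0 0.3 0 0 0;0 0 0.4 0 0 0;0 0 0 0 0 0;0 0 0 0 0 0;0 0 0 0 0 0'
python3 - <<'E'
from h import *
s=snap('top','t4.png'); cv2.imwrite('pics/t4c.png',cv2.resize(s['image'][230:390,340:600,::-1],None,fx=2.5,fy=2.5))
E
```

```text
t: 15.7
tcp_pos: [0.4328, -0.0699, 0.1587]
tool_rot: [0.707, 0.708, 0.0, 0.0]
force: [0.5, -0.2, -0.4]
finger_gap: 0.637
gripper_force: 26.6
t: 16.2
tcp_pos: [0.4529, -0.1948, 0.1573]
tool_rot: [0.707, 0.708, 0.0, 0.0]
force: [0.8, -0.5, -0.0]
finger_gap: 0.642
gripper_force: 26.6
t: 16.7
tcp_pos: [0.4794, -0.2787, 0.1571]
tool_rot: [0.707, 0.707, -0.0, 0.001]
force: [0.8, -0.1, -0.3]
finger_gap: 0.64
gripper_force: 26.6
t: 17.2
tcp_pos: [0.4789, -0.2762, 0.1292]
tool_rot: [0.706, 0.708, 0.0, 0.0]
force: [0.2, -0.2, -0.4]
finger_gap: 0.641
gripper_force: 26.6
```

View pics/t4c.png

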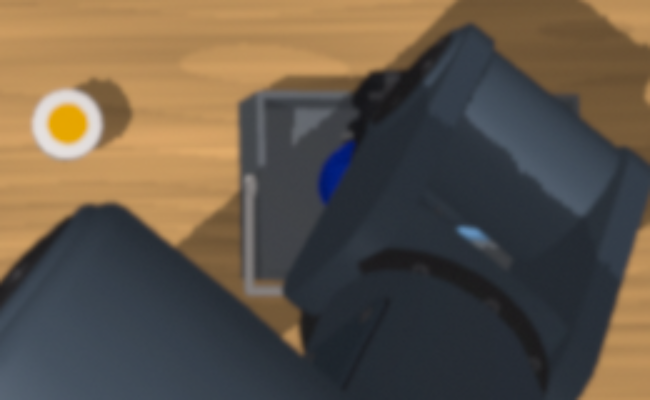

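The cup (left edge at about 320,180 in the crop) hangs in the near compartment, with clearance to its walls.

```bash
python3 -m crank '0 0 0.4 0 0 0;0 0 0.5 0 0 0;0 0 0.5 0 0 0;0 0 0.5 0 0 0;0 0 0.3 0 0 0'
python3 -m crank '0 0 0.1 0 0 0;0 0 0.05 0 0 0;0 0 0.03 0 0 0;0 0 0 0 0 0;0 0 0 0 0 0'
python3 -m crank '0 0 0.03 0 0 0;0 0 0.02 0 0 0;0 0 0 0 0 0;0 0 0 0 0 0;0 0 0 0 0 0'
```

```text
t: 17.75
tcp_pos: [0.4786, -0.2765, 0.0402]
tool_rot: [0.707, 0.708, -0.0, -0.0]
force: [0.2, 0.3, -0.7]
finger_gap: 0.639
gripper_force: 26.6
t: 18.25
tcp_pos: [0.4791, -0.277, 0.0344]
tool_rot: [0.707, 0.708, 0.0, 0.001]
force: [-0.7, 0.5, -0.3]
finger_gap: 0.641
gripper_force: 26.6
t: 18.75
tcp_pos: [0.4788, -0.2767, 0.0317]
tool_rot: [0.707, 0.708, -0.0, -0.0]
force: [-0.2, 0.0, -1.0]
finger_gap: 0.638
gripper_force: 26.6
```

```bash
python3 -m crank '0 0 0.02 0 0 0;0 0 0.02 0 0 0;0 0 0 0 0 0;0 0 0 0 0 0;0 0 0 0 0 0'
python3 -m crank '0 0 0 0 0 0;0 0 0 0 0 0;0 0 0 0 0 0;0 0 0 0 0 0;0 0 0 0 0 0' 0.6
python3 -m crank '0 0 -0.3 0 0 0;0 0 -0.7 0 0 0;0 0 -0.8 0 0 0;0 0 -0.8 0 0 0;0 0 -0.8 0 0 0'
python3 -m crank '0.5 0.1 0 0 0 0;0.7 0.2 0 0 0 0;0.7 0.2 0 0 0 0;0.7 0.2 0 0 0 0;0.7 0.2 0 0 0 0' 0.8
python3 -m crank '0.6 0.2 0 0 0 0;0.6 0.2 0 0 0 0;0.55 0 0.4 0 0 0;0 0 0.5 0 0 0;0 0 0 0 0 0' 0.8
python3 - <<'E'
from h import *
s=snap('side','s5.png'); cv2.imwrite('pics/s5c.png',cv2.resize(s['image'][220:480,160:560,::-1],None,fx=1.6,fy=1.6))
E
```

```text
t: 19.25
tcp_pos: [0.4789, -0.277, 0.031]
tool_rot: [0.707, 0.708, -0.0, 0.0]
force: [-1.5, 0.3, 6.2]
finger_gap: 0.639
gripper_force: 27.0
t: 19.75
tcp_pos: [0.4788, -0.2767, 0.03]
tool_rot: [0.707, 0.708, -0.0, -0.0]
force: [0.8, 0.3, 0.5]
finger_gap: 0.796
gripper_force: 0.2
t: 20.25
tcp_pos: [0.4785, -0.2765, 0.168]
tool_rot: [0.707, 0.708, 0.0, 0.0]
force: [0.9, -0.9, 0.1]
finger_gap: 0.802
gripper_force: 0.0
t: 20.75
tcp_pos: [0.5147, -0.1435, 0.167]
tool_rot: [0.707, 0.707, 0.0, 0.0]
force: [-0.1, 0.2, 1.0]
finger_gap: 0.901
gripper_force: 0.0
t: 21.25
tcp_pos: [0.5287, -0.0732, 0.1289]
tool_rot: [0.706, 0.708, -0.001, -0.002]
force: [-0.4, -0.1, -0.3]
finger_gap: 0.9
gripper_force: 0.0
```

View pics/s5c.png

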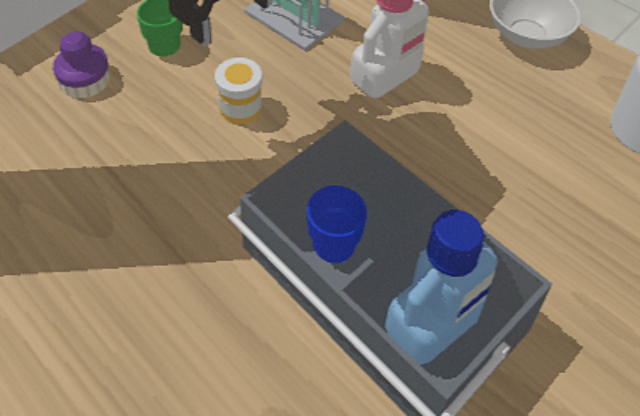

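Cup (crop 335,225) and bottle (crop 445,290) both stand upright, one in each compartment. Next comes the tub.

```bash
python3 -m crank '0 0 0.4 0 0 0;0 0 0.6 0 0 0;0 0 0.6 0 0 0;0 0 0.5 0 0 0;0 0 0.38 0 0 0'
python3 -m crank '0 0 0 0 0 0;0 0 0 0 0 0;0 0 0 0 0 0;0 0 0 0 0 0;0 0 0 0 0 0'
python3 -m crank '0 0 0 0 0 0;0 0 0 0 0 0;0 0 0 0 0 0;0 0 0 0 0 0;0 0 0 0 0 0' -1 40
python3 -m crank '0 0 0 0 0 0;0 0 0 0 0 0;0 0 0 0 0 0;0 0 0 0 0 0;0 0 0 0 0 0'
```

```text
t: 21.8
tcp_pos: [0.5312, -0.0756, 0.031]
tool_rot: [0.707, 0.707, 0.0, 0.001]
force: [-1.0, -0.2, -0.4]
finger_gap: 0.898
gripper_force: 0.0
t: 22.3
tcp_pos: [0.531, -0.0749, 0.0318]
tool_rot: [0.707, 0.708, 0.0, 0.001]
force: [-0.5, -0.9, 0.1]
finger_gap: 0.898
gripper_force: 0.0
t: 22.8
tcp_pos: [0.5308, -0.0747, 0.0316]
tool_rot: [0.707, 0.708, 0.0, 0.0]
force: [-0.7, 0.3, 6.0]
finger_gap: 0.612
gripper_force: 41.2
t: 23.3
tcp_pos: [0.5308, -0.0747, 0.0316]
tool_rot: [0.707, 0.708, 0.0, 0.0]
force: [-1.1, 0.3, 5.6]
finger_gap: 0.61
gripper_force: 41.2
```

```bash
python3 -m crank '0 0 -0.3 0 0 0;0 0 -0.7 0 0 0;0 0 -0.8 0 0 0;0 0 -0.8 0 0 0;0 0 -0.9 0 0 0'
python3 -m crank '0.4 -0.1 0 0 0 0;0.7 -0.2 0 0 0 0;0.7 -0.2 0 0 0 0;0.7 -0.2 0 0 0 0;0.7 -0.2 0 0 0 0'
python3 -m crank '0.7 -0.2 0 0 0 0;0.7 -0.2 0 0 0 0;0.7 -0.2 0 0 0 0;0.7 -0.2 0 0 0 0;0.7 -0.2 0 0 0 0'
python3 -m crank '0.7 -0.2 0 0 0 0;0.7 -0.2 0 0 0 0;0.7 -0.2 0 0 0 0;0.7 -0.2 0 0 0 0;0.7 -0.2 0 0 0 0'
python3 -m crank '0.7 -0.2 0 0 0 0;0.7 -0.1 0 0 0 0;0.5 -0.1 0 0 0 0;0 0 0 0 0 0;0 0 0 0 0 0'
```

```text
t: 23.8
tcp_pos: [0.5296, -0.0743, 0.1721]
tool_rot: [0.707, 0.708, -0.0, -0.001]
force: [1.0, -0.7, -1.9]
finger_gap: 0.613
gripper_force: 42.4
t: 24.3
tcp_pos: [0.4925, 0.0549, 0.1703]
tool_rot: [0.707, 0.707, -0.001, -0.001]
force: [0.0, -0.0, -0.8]
finger_gap: 0.61
gripper_force: 42.4
t: 24.8
tcp_pos: [0.4522, 0.1946, 0.1702]
tool_rot: [0.707, 0.708, -0.001, -0.001]
force: [-0.1, -0.3, -2.2]
finger_gap: 0.613
gripper_force: 42.5
t: 25.3
tcp_pos: [0.4119, 0.3341, 0.1701]
tool_rot: [0.707, 0.708, -0.001, -0.0]
force: [-0.2, 0.1, -1.7]
finger_gap: 0.617
gripper_force: 42.5
t: 25.8
tcp_pos: [0.3964, 0.4088, 0.17]
tool_rot: [0.706, 0.708, -0.001, -0.0]
force: [-0.2, 0.0, -1.7]
finger_gap: 0.614
gripper_force: 42.4
```

```bash
python3 -m crank '0.04 0.15 0.2 0 0 0;0 0 0.6 0 0 0;0 0 0.6 0 0 0;0 0 0.6 0 0 0;0 0 0.5 0 0 0'
python3 -m crank '0 0 0.4 0 0 0;0 0 0.2 0 0 0;0 0 0.1 0 0 0;0 0 0 0 0 0;0 0 0 0 0 0'
```

```text
t: 26.3
tcp_pos: [0.4042, 0.4092, 0.0691]
tool_rot: [0.707, 0.707, -0.001, -0.0]
force: [0.1, 0.1, -1.5]
finger_gap: 0.612
gripper_force: 42.4
t: 26.8
tcp_pos: [0.4045, 0.4109, 0.0435]
tool_rot: [0.707, 0.707, 0.001, 0.0]
force: [1.0, 0.3, -1.0]
finger_gap: 0.609
gripper_force: 42.4
```

```bash
python3 -m crank '0 0 0.05 0 0 0;0 0 0.05 0 0 0;0 0 0.03 0 0 0;0 0 0 0 0 0;0 0 0 0 0 0'
python3 -m crank '0 0 0.02 0 0 0;0 0 0.02 0 0 0;0 0 0 0 0 0;0 0 0 0 0 0;0 0 0 0 0 0'
```

```text
t: 27.3
tcp_pos: [0.4053, 0.4116, 0.0388]
tool_rot: [0.707, 0.708, 0.002, 0.0]
force: [2.7, 0.2, 0.2]
finger_gap: 0.61
gripper_force: 43.1
t: 27.8
tcp_pos: [0.406, 0.4119, 0.0367]
tool_rot: [0.707, 0.707, 0.002, 0.001]
force: [5.8, 2.0, 2.0]
finger_gap: 0.614
gripper_force: 44.4
```

Run:
```python
from h import *
s=snap('side','s6.png'); cv2.imwrite('pics/s6c.png',cv2.resize(s['image'][60:270,30:270,::-1],None,fx=2.6,fy=2.6)); print(telemetry.sense()['force'],telemetry.sense()['ft_torque'])
```

```text
[5.49243687 0.42201094 3.12481332] [ 0.12518601 -0.56094576 -0.0113461 ]
```

View pics/s6c.png

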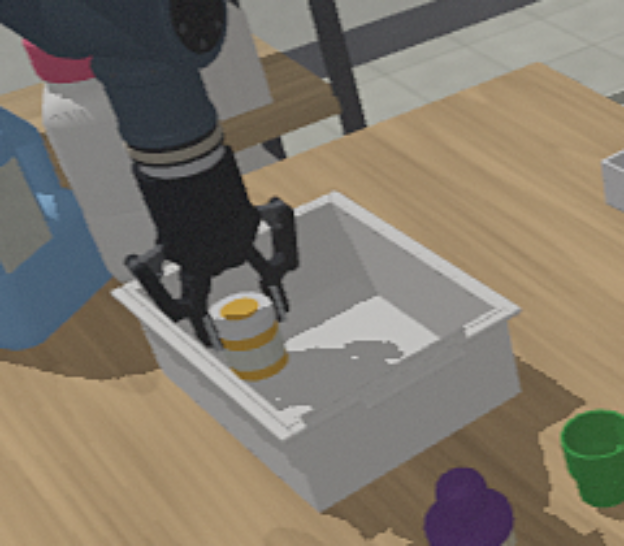

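The near finger knuckle (crop 150,275) touches the near rim at about 5 N. I'll lift, shift the tub inward by 25 mm, and lower again.

```bash
python3 -m crank '0 0 -0.3 0 0 0;0 0 -0.4 0 0 0;0 0.3 -0.3 0 0 0;0 0.35 0 0 0 0;0 0 0 0 0 0'
python3 -m crank '0 0 0.3 0 0 0;0 0 0.3 0 0 0;0 0 0.25 0 0 0;0 0 0 0 0 0;0 0 0 0 0 0'
```

```text
t: 28.35
tcp_pos: [0.4315, 0.4108, 0.0759]
tool_rot: [0.707, 0.707, 0.001, 0.0]
force: [0.5, -0.0, -1.4]
finger_gap: 0.613
gripper_force: 46.8
t: 28.85
tcp_pos: [0.4292, 0.4105, 0.0411]
tool_rot: [0.707, 0.708, -0.001, -0.0]
force: [0.5, -0.4, -2.3]
finger_gap: 0.609
gripper_force: 46.8
```

```bash
python3 -m crank '0 0 0.05 0 0 0;0 0 0.03 0 0 0;0 0 0 0 0 0;0 0 0 0 0 0;0 0 0 0 0 0'
python3 -m crank '0 0 0.02 0 0 0;0 0 0.02 0 0 0;0 0 0 0 0 0;0 0 0 0 0 0;0 0 0 0 0 0'
```

```text
t: 29.35
tcp_pos: [0.4301, 0.4109, 0.0392]
tool_rot: [0.707, 0.708, 0.0, 0.0]
force: [-0.2, -1.0, -1.1]
finger_gap: 0.613
gripper_force: 46.8
t: 29.85
tcp_pos: [0.4299, 0.4108, 0.0373]
tool_rot: [0.707, 0.708, -0.0, -0.0]
force: [0.1, -0.5, -1.7]
finger_gap: 0.608
gripper_force: 46.8
```

```bash
python3 -m crank '0 0 0.02 0 0 0;0 0 0.01 0 0 0;0 0 0 0 0 0;0 0 0 0 0 0;0 0 0 0 0 0'
python3 -m crank '0 0 0 0 0 0;0 0 0 0 0 0;0 0 0 0 0 0;0 0 0 0 0 0;0 0 0 0 0 0' 0.5
python3 -m crank '0 0 -0.3 0 0 0;0 0 -0.7 0 0 0;0 0 -0.8 0 0 0;0 0 -0.8 0 0 0;0 0 -0.6 0 0 0'
```

```text
t: 30.35
tcp_pos: [0.43, 0.4109, 0.0367]
tool_rot: [0.707, 0.708, 0.0, 0.0]
force: [-2.0, -0.6, 5.6]
finger_gap: 0.61
gripper_force: 47.3
t: 30.85
tcp_pos: [0.4299, 0.4108, 0.0359]
tool_rot: [0.707, 0.708, -0.0, -0.0]
force: [-0.8, 0.6, -0.3]
finger_gap: 0.747
gripper_force: 0.0
t: 31.35
tcp_pos: [0.4305, 0.4113, 0.1671]
tool_rot: [0.707, 0.708, 0.002, 0.0]
force: [0.4, 0.3, 0.6]
finger_gap: 0.751
gripper_force: 0.0
```

```bash
python3 -m crank '-0.4 0 0 0 0 0;-0.7 0 0 0 0 0;-0.7 0 0 0 0 0;-0.7 0 0 0 0 0;-0.7 0 0 0 0 0'
python3 -m crank '-0.7 -0.05 0 0 0 0;-0.7 -0.05 0 0 0 0;-0.7 -0.05 0 0 0 0;-0.7 0 0 0 0 0;-0.7 0 0 0 0 0'
python3 -m crank '-0.7 0 0 0 0 0;-0.24 0 0.4 0 0 0;0 0 0.6 0 0 0;0 0 0.5 0 0 0;0 0 0 0 0 0'
```

```text
t: 31.85
tcp_pos: [0.429, 0.2808, 0.1637]
tool_rot: [0.707, 0.708, -0.001, -0.0]
force: [0.1, -0.1, 0.6]
finger_gap: 0.751
gripper_force: 0.0
t: 32.35
tcp_pos: [0.4229, 0.1411, 0.1637]
tool_rot: [0.707, 0.708, -0.001, -0.0]
force: [0.5, -0.1, 0.5]
finger_gap: 0.753
gripper_force: 0.0
t: 32.85
tcp_pos: [0.4217, 0.1045, 0.1022]
tool_rot: [0.707, 0.707, -0.002, -0.002]
force: [-0.4, 0.5, -0.1]
finger_gap: 0.751
gripper_force: 0.0
```

```bash
python3 -m crank '-0.27 0.03 0 0 0 0;0 0 0.3 0 0 0;0 0 0.5 0 0 0;0 0 0.4 0 0 0;0 0 0.3 0 0 0'
python3 -m crank '0 0 0.1 0 0 0;0 0 0 0 0 0;0 0 0 0 0 0;0 0 0 0 0 0;0 0 0 0 0 0'
```

```text
t: 33.35
tcp_pos: [0.4262, 0.0937, 0.0444]
tool_rot: [0.707, 0.708, 0.001, 0.001]
force: [-0.6, 0.5, -0.3]
finger_gap: 0.749
gripper_force: 0.0
t: 33.85
tcp_pos: [0.4259, 0.0944, 0.0407]
tool_rot: [0.707, 0.708, 0.0, 0.0]
force: [0.5, 0.0, 0.7]
finger_gap: 0.751
gripper_force: 0.0
```

```bash
python3 -m crank '0 -0.05 0.1 0 0 0;0 0 0 0 0 0;0 0 0 0 0 0;0 0 0 0 0 0;0 0 0 0 0 0'
python3 -m crank '0 0 0 0 0 0;0 0 0 0 0 0;0 0 0 0 0 0;0 0 0 0 0 0;0 0 0 0 0 0' -1 40
python3 -m crank '0 0 0 0 0 0;0 0 0 0 0 0;0 0 0 0 0 0;0 0 0 0 0 0;0 0 0 0 0 0'
```

```text
t: 34.35
tcp_pos: [0.4236, 0.0944, 0.0361]
tool_rot: [0.707, 0.708, 0.0, 0.0]
force: [0.1, -0.7, -0.5]
finger_gap: 0.751
gripper_force: 0.0
t: 34.85
tcp_pos: [0.4236, 0.0944, 0.0365]
tool_rot: [0.707, 0.707, 0.0, 0.0]
force: [-0.2, 0.8, 5.7]
finger_gap: 0.415
gripper_force: 39.5
t: 35.35
tcp_pos: [0.4235, 0.0944, 0.0365]
tool_rot: [0.707, 0.708, 0.0, 0.0]
force: [-0.9, 1.0, 5.9]
finger_gap: 0.416
gripper_force: 39.5
```

```bash
python3 -m crank '0 0 -0.3 0 0 0;0 0 -0.7 0 0 0;0 0 -0.8 0 0 0;0 0 -0.8 0 0 0;0 0 -0.6 0 0 0'
python3 -m crank '0.4 0.04 0 0 0 0;0.7 0.08 0 0 0 0;0.7 0.08 0 0 0 0;0.7 0.08 0 0 0 0;0.7 0.08 0 0 0 0'
python3 -m crank '0.7 0 0 0 0 0;0.5 0 0 0 0 0;0.23 0 0 0 0 0;0 0 0.2 0 0 0;0 0 0 0 0 0'
```

```text
t: 35.85
tcp_pos: [0.4236, 0.0944, 0.1656]
tool_rot: [0.707, 0.708, 0.0, 0.0]
force: [0.9, -0.3, -0.8]
finger_gap: 0.415
gripper_force: 40.1
t: 36.35
tcp_pos: [0.4374, 0.2234, 0.1639]
tool_rot: [0.707, 0.707, -0.0, -0.0]
force: [0.4, -0.7, -0.8]
finger_gap: 0.413
gripper_force: 40.1
t: 36.85
tcp_pos: [0.4365, 0.2786, 0.1548]
tool_rot: [0.707, 0.708, -0.002, -0.001]
force: [-0.7, -0.2, -0.7]
finger_gap: 0.413
gripper_force: 40.1
```

Target z ≈ 0.0415, 0.113 below (2.8 units).

```bash
python3 -m crank '0 0 0.3 0 0 0;0 0 0.6 0 0 0;0 0 0.6 0 0 0;0 0 0.6 0 0 0;0 0 0.4 0 0 0'
python3 -m crank '0 0 0.2 0 0 0;0 0 0.05 0 0 0;0 0 0 0 0 0;0 0 0 0 0 0;0 0 0 0 0 0'
python3 -m crank '0 0 0.03 0 0 0;0 0 0.02 0 0 0;0 0 0 0 0 0;0 0 0 0 0 0;0 0 0 0 0 0'
```

```text
t: 37.35
tcp_pos: [0.4369, 0.2781, 0.054]
tool_rot: [0.707, 0.707, -0.001, -0.001]
force: [-0.0, -0.7, -0.7]
finger_gap: 0.415
gripper_force: 40.1
t: 37.85
tcp_pos: [0.4383, 0.2798, 0.0469]
tool_rot: [0.707, 0.708, 0.001, 0.0]
force: [-0.2, 0.0, -1.2]
finger_gap: 0.415
gripper_force: 40.1
t: 38.35
tcp_pos: [0.4377, 0.2797, 0.0441]
tool_rot: [0.707, 0.708, 0.0, 0.0]
force: [-0.8, 1.0, -1.3]
finger_gap: 0.422
gripper_force: 40.1
```

```bash
python3 -m crank '0 0 0.03 0 0 0;0 0 0.02 0 0 0;0 0 0 0 0 0;0 0 0 0 0 0;0 0 0 0 0 0'
python3 -m crank '0 0 0.01 0 0 0;0 0 0.01 0 0 0;0 0 0 0 0 0;0 0 0 0 0 0;0 0 0 0 0 0'
```

```text
t: 38.85
tcp_pos: [0.4377, 0.2796, 0.0421]
tool_rot: [0.707, 0.708, -0.0, 0.0]
force: [0.3, -0.7, -0.7]
finger_gap: 0.414
gripper_force: 40.1
t: 39.35
tcp_pos: [0.4378, 0.2796, 0.0415]
tool_rot: [0.707, 0.708, 0.0, 0.0]
force: [-0.9, -0.8, 2.4]
finger_gap: 0.411
gripper_force: 40.4
```

```bash
python3 -m crank '0 0 0 0 0 0;0 0 0 0 0 0;0 0 0 0 0 0;0 0 0 0 0 0;0 0 0 0 0 0' 0.4
python3 -m crank '0 0 -0.3 0 0 0;0 0 -0.8 0 0 0;0 0 -1 0 0 0;0 0 -1 0 0 0;0 0 -1 0 0 0'
python3 -m crank '0 0 -0.8 0 0 0;0 0 -0.4 0 0 -0.033;-0.6 0.5 0 0 0 0;-0.6 0.5 0 0 0 0;-0.6 0.5 0 0 0 0'
python3 -m crank '-0.6 0.5 0 0 0 0;-0.6 0.5 0 0 0 0;-0.6 0.5 0 0 0 0;-0.6 0.5 0 0 0 0;-0.6 0.5 0 0 0 0' 0
python3 - <<'E'
from h import *
s=snap('top','t7.png')
E
```

```text
t: 39.85
tcp_pos: [0.4377, 0.2796, 0.0412]
tool_rot: [0.707, 0.708, -0.0, -0.0]
force: [0.2, 0.1, -0.9]
finger_gap: 0.699
gripper_force: 0.0
t: 40.35
tcp_pos: [0.4373, 0.2795, 0.2077]
tool_rot: [0.707, 0.708, 0.0, 0.0]
force: [0.1, 0.3, -0.1]
finger_gap: 0.696
gripper_force: 0.0
t: 40.85
tcp_pos: [0.5017, 0.2103, 0.2547]
tool_rot: [0.688, 0.726, 0.001, 0.0]
force: [0.4, 0.7, -0.6]
finger_gap: 0.701
gripper_force: 0.0
t: 41.35
tcp_pos: [0.608, 0.0954, 0.2542]
tool_rot: [0.688, 0.726, 0.0, 0.0]
force: [1.2, 0.6, -0.7]
finger_gap: 0.5
gripper_force: 0.0
```

View pics/t7.png

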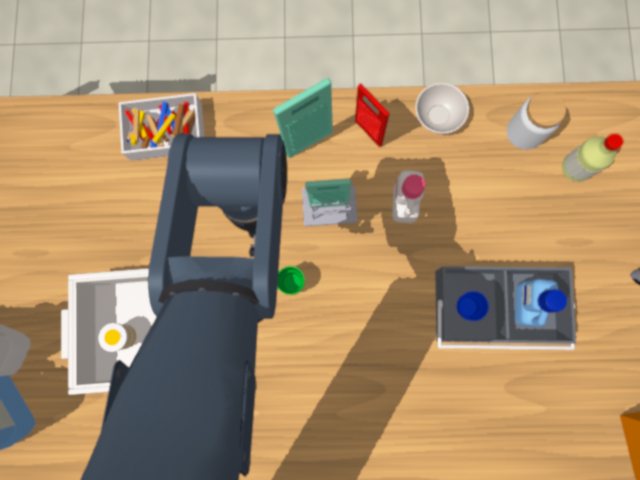

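Tub stands in the basin (112,337); cup (472,306) and bottle (540,300) stand in the caddy. Next is the washboard at (329,200).

```bash
python3 -m crank '-0.7 0.5 0 0 0 0;-0.7 0.5 0 0 0 0;-0.6 0.5 0 0 0 0;-0.41 0.3 0 0 0 0;-0.2 0.08 0 0 0 0'
python3 -m crank '0 0 0.2 0 0 0;0 0 0.3 0 0 0;0 0 0.2 0 0 0;0 0 0 0 0 0;0 0 0 0 0 0'
```

```text
t: 41.9
tcp_pos: [0.6892, -0.0056, 0.2538]
tool_rot: [0.689, 0.725, 0.0, 0.001]
force: [-1.3, 0.2, -0.2]
finger_gap: 0.495
gripper_force: 0.0
t: 42.4
tcp_pos: [0.6877, -0.003, 0.2248]
tool_rot: [0.688, 0.726, -0.0, -0.001]
force: [0.5, -0.7, -0.3]
finger_gap: 0.498
gripper_force: 0.0
```

```bash
python3 -m crank '-0.03 0 0.4 0 0 0;0 0 0.5 0 0 0;0 0 0.5 0 0 0;0 0 0.3 0 0 0;0 0 0.1 0 0 0'
python3 -m crank '0 0 0 0 0 0;0 0 0 0 0 0;0 0 0 0 0 0;0 0 0 0 0 0;0 0 0 0 0 0' -1 50
python3 -m crank '0 0 0 0 0 0;0 0 0 0 0 0;0 0 0 0 0 0;0 0 0 0 0 0;0 0 0 0 0 0'
```

```text
t: 42.9
tcp_pos: [0.6876, -0.0048, 0.152]
tool_rot: [0.688, 0.726, -0.001, -0.001]
force: [-0.2, -0.2, -0.8]
finger_gap: 0.499
gripper_force: 0.0
t: 43.4
tcp_pos: [0.6892, -0.0052, 0.1546]
tool_rot: [0.688, 0.726, 0.001, 0.001]
force: [1.0, 0.3, 3.3]
finger_gap: 0.111
gripper_force: 51.1
t: 43.9
tcp_pos: [0.6892, -0.0052, 0.1546]
tool_rot: [0.688, 0.726, 0.001, 0.001]
force: [-0.1, 0.1, 5.5]
finger_gap: 0.113
gripper_force: 51.6
```

```bash
python3 -m crank '0 0 -0.2 0 0 0;0 0 -0.4 0 0 0;0 0 -0.5 0 0 0;0 0 -0.5 0 0 0;0 0 -0.5 0 0 0'
python3 -m crank '0 0 -0.5 0 0 0;0 0 -0.5 0 0 0;0 0 -0.15 0 0 0;0 0 0 0 0 0;0.3 -0.1 0 0 0 -0.004'
python3 -m crank '0.6 -0.2 0 0 0 0;0.7 -0.24 0 0 0 0;0.7 -0.24 0 0 0 0;0.7 -0.24 0 0 0 0;0.7 -0.24 0 0 0 0'
python3 -m crank '0.7 -0.24 0 0 0 0;0.7 -0.24 0 0 0 0;0.7 -0.24 0 0 0 0;0.7 -0.24 0 0 0 0;0.7 -0.24 0 0 0 0'
python3 -m crank '0.7 -0.24 0 0 0 0;0.6 -0.2 0 0 0 0;0.5 -0.1 0 0 0 0;0.27 0 0 0 0 0;0 0 0 0 0 0'
python3 -m crank '0 0 0 0.04 0 0;0 0 0 0.06 0 0;0 0 0 0.0667 0 0;0 0 0 0 0 0;0 0 0 0 0 0'
```

```text
t: 44.4
tcp_pos: [0.6874, -0.0049, 0.2372]
tool_rot: [0.688, 0.726, -0.001, -0.001]
force: [-0.1, -0.0, -0.8]
finger_gap: 0.108
gripper_force: 50.6
t: 44.9
tcp_pos: [0.6832, 0.0057, 0.2818]
tool_rot: [0.686, 0.727, -0.001, -0.001]
force: [0.2, -0.9, -1.3]
finger_gap: 0.108
gripper_force: 50.6
t: 45.4
tcp_pos: [0.6271, 0.1415, 0.2813]
tool_rot: [0.686, 0.728, -0.001, -0.002]
force: [0.9, -0.4, -1.7]
finger_gap: 0.111
gripper_force: 50.6
t: 45.9
tcp_pos: [0.5708, 0.2781, 0.2814]
tool_rot: [0.686, 0.728, -0.002, -0.001]
force: [0.1, -0.6, -1.2]
finger_gap: 0.107
gripper_force: 50.6
t: 46.4
tcp_pos: [0.5454, 0.3593, 0.282]
tool_rot: [0.685, 0.729, -0.001, -0.001]
force: [0.2, -0.8, -1.4]
finger_gap: 0.114
gripper_force: 50.6
t: 46.9
tcp_pos: [0.547, 0.3569, 0.2821]
tool_rot: [0.681, 0.721, -0.095, -0.089]
force: [-0.8, 0.1, -1.8]
finger_gap: 0.11
gripper_force: 50.6
```

Run:
```python
from h import *
for i in(1,):
    s=snap('side','s8.png')
st=telemetry.sense(); print(st['tcp_pos'],R.from_quat(st['tool_rot']).as_matrix().round(4))
# board from cloud, mint mask near basin
P=cloud(s);Hh=cv2.cvtColor(s['image'],cv2.COLOR_RGB2HSV)
k=(cv2.inRange(Hh,np.array((70,60,60)),np.array((95,255,255)))>0)&(P[...,1]>.25)&(P[...,0]<.65)
Q=P[k];print(len(Q),Q.min(0),Q.max(0))
c=np.median(Q,0);q=Q[np.linalg.norm(Q-c,axis=1)<.1];u,sv,vt=np.linalg.svd(q-q.mean(0),full_matrices=False);print('normal',vt[2],q.mean(0),sv/len(q)**.5)
```

```text
[0.54640991 0.35720224 0.28277152] [[-5.850e-02  9.643e-01 -2.583e-01]
 [ 9.983e-01  5.630e-02 -1.570e-02]
 [-6.000e-04 -2.587e-01 -9.659e-01]]
1834 [0.50297176 0.31204713 0.14296555] [0.56833618 0.39595915 0.32849377]
normal [-0.96174004 -0.09972162  0.25516994] [0.528893   0.34539913 0.23129749] [0.0490944  0.02379904 0.00243113]
```

View pics/s8.png

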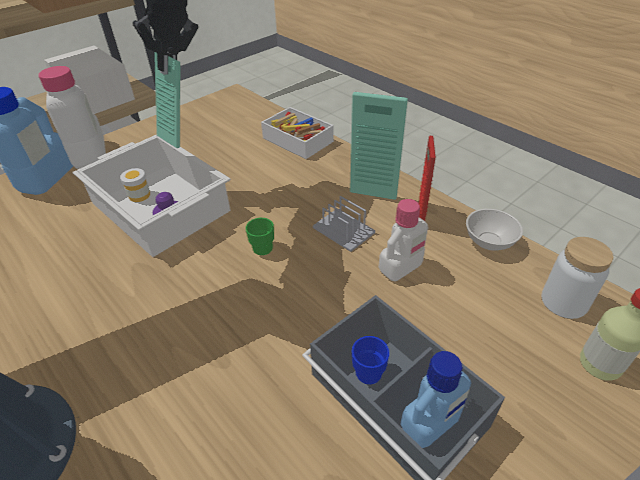

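Washboard (168,100) is held, tilted 15° towards the far wall. The tub and brush stand in the basin, and the green cup and white bottle are undisturbed.

```bash
python3 -m crank '0 0.103 0.386 0 0 0;0 0.155 0.58 0 0 0;0 0.155 0.58 0 0 0;0 0.155 0.58 0 0 0;0 0.103 0.386 0 0 0'
python3 -m crank '0 0.052 0.193 0 0 0;0 0.026 0.097 0 0 0;0 0 0 0 0 0;0 0 0 0 0 0;0 0 0 0 0 0'
python3 - <<'E'
from h import *
s=snap('side','s9.png'); cv2.imwrite('pics/s9c.png',cv2.resize(s['image'][20:260,60:280,::-1],None,fx=2.5,fy=2.5))
E
```

```text
t: 47.45
tcp_pos: [0.545, 0.3577, 0.1783]
tool_rot: [0.68, 0.722, -0.096, -0.09]
force: [-1.0, -0.8, -0.9]
finger_gap: 0.11
gripper_force: 50.5
t: 47.95
tcp_pos: [0.5473, 0.3583, 0.1684]
tool_rot: [0.68, 0.722, -0.094, -0.089]
force: [-0.1, 0.0, -1.9]
finger_gap: 0.109
gripper_force: 50.5
```

View pics/s9c.png

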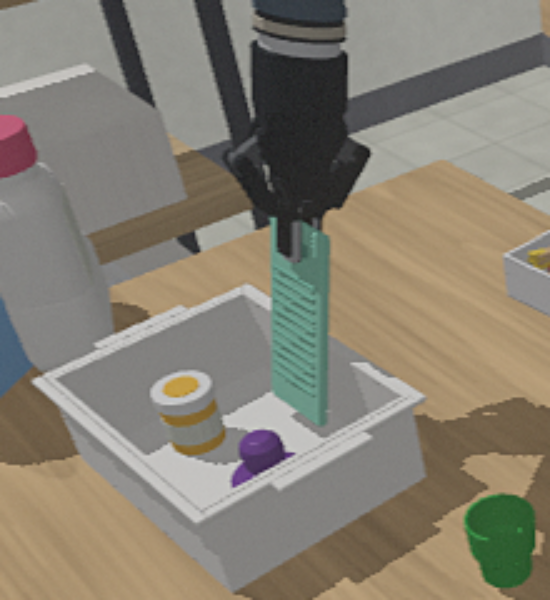

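The board is inside the basin, just off the far wall (crop 300,320). I'll lower it slowly to the floor.

```bash
python3 -m crank '0 0.039 0.145 0 0 0;0 0.039 0.145 0 0 0;0 0.026 0.097 0 0 0;0 0 0 0 0 0;0 0 0 0 0 0'
python3 -m crank '0 0.013 0.048 0 0 0;0 0 0 0 0 0;0 0 0 0 0 0;0 0 0 0 0 0;0 0 0 0 0 0'
python3 -m crank '0 0.01 0.03 0 0 0;0 0 0 0 0 0;0 0 0 0 0 0;0 0 0 0 0 0;0 0 0 0 0 0'
```

```text
t: 48.5
tcp_pos: [0.5465, 0.3579, 0.1509]
tool_rot: [0.68, 0.721, -0.095, -0.09]
force: [-0.5, 0.6, -0.3]
finger_gap: 0.114
gripper_force: 50.6
t: 49.0
tcp_pos: [0.5467, 0.358, 0.1494]
tool_rot: [0.68, 0.722, -0.095, -0.089]
force: [0.5, 0.1, -1.2]
finger_gap: 0.106
gripper_force: 50.6
t: 49.5
tcp_pos: [0.5466, 0.358, 0.148]
tool_rot: [0.68, 0.722, -0.095, -0.09]
force: [-0.3, 0.5, 0.0]
finger_gap: 0.11
gripper_force: 50.7
```

```bash
python3 -m crank '0 0.048 -0.013 0 0 0;0 0.024 -0.006 0 0 0;0 0 0 0 0 0;0 0 0 0 0 0;0 0 0 0 0 0'
python3 -m crank '0 0.024 -0.006 0 0 0;0 0 0 0 0 0;0 0 0 0 0 0;0 0 0 0 0 0;0 0 0 0 0 0'
python3 -m crank '0 0.024 -0.006 0 0 0;0 0 0 0 0 0;0 0 0 0 0 0;0 0 0 0 0 0;0 0 0 0 0 0'
```

```text
t: 50.0
tcp_pos: [0.5496, 0.3581, 0.148]
tool_rot: [0.68, 0.722, -0.095, -0.09]
force: [-0.2, -0.2, -1.0]
finger_gap: 0.111
gripper_force: 50.6
t: 50.5
tcp_pos: [0.5506, 0.3582, 0.148]
tool_rot: [0.68, 0.722, -0.095, -0.09]
force: [-0.6, 0.0, -0.8]
finger_gap: 0.11
gripper_force: 50.6
t: 51.0
tcp_pos: [0.5512, 0.3582, 0.1479]
tool_rot: [0.68, 0.722, -0.095, -0.09]
force: [-2.1, 0.6, -1.9]
finger_gap: 0.106
gripper_force: 50.6
```

```bash
python3 -m crank '0 0.006 0.024 0 0 0;0 0 0 0 0 0;0 0 0 0 0 0;0 0 0 0 0 0;0 0 0 0 0 0'
python3 -m crank '0 0.006 0.024 0 0 0;0 0 0 0 0 0;0 0 0 0 0 0;0 0 0 0 0 0;0 0 0 0 0 0'
```

```text
t: 51.5
tcp_pos: [0.5513, 0.3583, 0.1477]
tool_rot: [0.68, 0.722, -0.095, -0.09]
force: [-3.1, -0.7, 5.0]
finger_gap: 0.111
gripper_force: 51.4
t: 52.0
tcp_pos: [0.5514, 0.3583, 0.1477]
tool_rot: [0.68, 0.722, -0.095, -0.09]
force: [-3.4, -1.0, 8.5]
finger_gap: 0.108
gripper_force: 52.1
```

```bash
python3 -m crank '0 0 0 0 0 0;0 0 0 0 0 0;0 0 0 0 0 0;0 0 0 0 0 0;0 0 0 0 0 0' -0.3
python3 -m crank '0 0 -0.1 0 0 0;0 0 -0.2 0 0 0;0 0 -0.4 0 0 0;0 0 -0.5 0 0 0;0 0 -0.6 0 0 0'
python3 -m crank '0 0 -0.6 0 0 0;0 0 -0.6 0 0 0;0 0 -0.6 0 0 0;-0.7 0 -0.3 0 0 0;-0.7 0 0 0 0 0'
python3 -m crank '-0.8 0 0 0 0 0;-0.8 0 0 0 0 0;-0.8 0 0 0 0 0;-0.8 0 0 0 0 0;-0.8 0 0 0 0 0'
python3 -m crank '-0.7 0 0 0 0 0;-0.5 0 0 0 0 0;0 0 0 0 0 0;0 0 0 0 0 0;0 0 0 0 0 0'
cat > chk.py <<'E'
from h import *
import sys
n=sys.argv[1]; s=snap('side','s'+n+'.png');t=snap('top','t'+n+'.png')
im=np.hstack([cv2.resize(s['image'][20:280,50:290],(380,412)),cv2.resize(t['image'][230:410,50:245],(400,412))])
cv2.imwrite('pics/c'+n+'.png',im[:,:,::-1])
a=np.deg2rad(3.4);Rb=np.array([[np.cos(a),np.sin(a),0],[-np.sin(a),np.cos(a),0],[0,0,1]])
for q in(s,t):
    P=(cloud(q)-[.446,.3448,0])@Rb.T;Hh=cv2.cvtColor(q['image'],cv2.COLOR_RGB2HSV)
    k=(cv2.inRange(Hh,np.array((70,60,60)),np.array((95,255,255)))>0)&(abs(P[...,1])<.15)&(P[...,0]<.2)&(P[...,0]>-.1)
    k=cv2.erode(k.astype(np.uint8),np.ones((3,3)))>0
    Q=P[k]
    if len(Q)<30: print('few');continue
    m=Q.mean(0);vt=np.linalg.svd(Q-m,full_matrices=False)[2];print(len(Q),'n',vt[2].round(3),'mean',m.round(4),'min',Q.min(0).round(3),'max',Q.max(0).round(3))
E
python3 chk.py 10
```

```text
t: 52.5
tcp_pos: [0.5517, 0.3583, 0.1456]
tool_rot: [0.68, 0.722, -0.095, -0.089]
force: [0.1, -0.2, -1.1]
finger_gap: 0.348
gripper_force: 0.0
t: 53.0
tcp_pos: [0.5702, 0.3593, 0.2163]
tool_rot: [0.68, 0.722, -0.095, -0.09]
force: [0.8, 0.1, -0.8]
finger_gap: 0.347
gripper_force: 0.0
t: 53.5
tcp_pos: [0.5969, 0.3052, 0.3001]
tool_rot: [0.68, 0.722, -0.092, -0.088]
force: [0.6, 0.3, -0.3]
finger_gap: 0.348
gripper_force: 0.0
t: 54.0
tcp_pos: [0.605, 0.1438, 0.2977]
tool_rot: [0.68, 0.722, -0.094, -0.089]
force: [1.1, 0.0, 0.4]
finger_gap: 0.351
gripper_force: 0.0
t: 54.5
tcp_pos: [0.6075, 0.0983, 0.2968]
tool_rot: [0.68, 0.722, -0.095, -0.09]
force: [-0.3, 0.2, -0.1]
finger_gap: 0.354
gripper_force: 0.0
1337 n [-0.965 -0.023  0.261] mean [ 0.0883 -0.0022  0.1039] min [ 0.063 -0.034  0.016] max [0.112 0.039 0.185]
675 n [-0.958  0.005  0.286] mean [0.1007 0.0138 0.1477] min [ 0.076 -0.031  0.058] max [0.115 0.042 0.184]
```

View pics/c10.png

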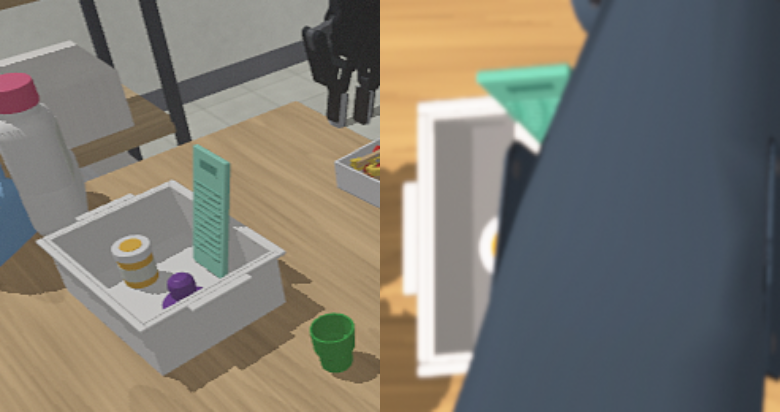

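The board leans at about 15° on the far rim, square to within about 1°, with its foot on the floor. The tub (crop 135,255) and brush (182,290) stand in the basin, and the arm is clear of everything.

```bash
python3 -c "
from station import manip
print(manip.sign_off())"
```

```text
the job is handed in; nothing more can be done
None
```

Both wash kits are made up as asked, in the order asked, and the job was handed in at about 55 s. While placing the tub, a finger knuckle pressed the basin's near rim at about 6 N, so I lifted and re-placed it.

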